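# Slide the worn wax stub off the tray into the remelt chute

## Robot

A 6-joint arm with a two-finger parallel gripper is mounted at the origin on the work surface. World frame = base frame: x ahead of the robot, y to its left, z up, the work surface at z = 0. Lengths are in m, angles in degrees, forces in N, time in s.
With the tool pointing down it reaches from about 0.3 to 0.75 m from the base axis. Payload 8.5 kg.
Tool frame: the origin (TCP) lies on the centre line of the jaws, within the pads' length; the fingertips stand env.tips_ahead ahead of it and the grasp point (between the pads) lies 8 mm behind it (env.tips_ahead is the distance from the TCP to the fingertips, in m); z points along the fingers, y is the direction in which the jaws open and shut (so a half turn about z gives the same grasp; the last joint's range is limited). The gripper opens to 85 mm and grips with 20 to 120 N. Pads are 22 mm wide; open, the fingers measure 114 mm over their backs; the gripper's body (76 mm by 85 mm) begins 54 mm behind the grasp point. The pads swing forward as they close: fully open they stand 13 mm farther back than shut.
Start: joints at [-78.971, 21.807, 74.336, -0, 83.858, -12.336], TCP at [0.218, -0.505, 0.242] pointing down, gripper open.
Joint ranges: [-178.18, 178.18], [-50.72, 133.34], [12.68, 142.11], [-81.47, 261.47], [9.98, 163.14], [-165.26, 165.26]. Speed limits (degrees/s): [136.94, 136.94, 180, 180, 180, 180].

## Interface

Orientations are given as a 3x3 rotation matrix whose columns are the frame's x, y, z axes.
In Python, from rig import env gives the robot as it stands.
- The arm moves only by the tool servo_tool, never from a script. Its argument "commands" is a list of rows, each an object with "linear": the shift along the tool's x, y, z in mm, a list of three; "angular": the turn, a rotation vector about the tool's x, y, z in degrees, a list of three; "gripper": the opening, from -1 (shut) to 1 (fully open). In form: [{"linear": [x, y, z], "angular": [rx, ry, rz], "gripper": gripper}, ...]. A call has 1 to 20 rows; each row is the pose to reach, as a shift and turn from the pose commanded when the call began, along the tool's axes at that moment; what a row does not reach only later rows make up. A row lasts 1/10 s, in which the tool goes at most 50 mm and 8.59 degrees, less where a joint would pass 70% of its speed; a pose out of reach is approached as far as the arm can. A call with a gripper value outside its range is refused whole. The fingers move at their own pace and stop on an object; "force" is the grip in N (left out, the last holds). Time passes only in rows, so rows that repeat a pose let the fingers close. It gives the time, the measured TCP pose, the force and the opening at its end, in the units of the state.
- env.observe(): the state, without advancing time (a new reading comes with each control period).
- env.get_image(name): name is "scene" or "top"; returns a dict with "frame" (384x512x3 uint8, blue, green, red), "fx", "fy", "cx", "cy" (pixels), "k1" (the pictures are not rectified: a ray, as slopes to the right and down, at radius r is drawn at 1 + k1 r^2 times it, then the intrinsics apply), "cam_to_world" (4x4, takes a point from camera to world coordinates). Camera axes: x right, y up, looking along -z (the intrinsics and any distortion apply to the point x, -y, -z); pixel columns grow to the right and rows downward; lengths in m; the calibration is good to about 2 mm. A picture is of the moment at which its call begins. There is no depth.
- env.close_job(): hands the job in, once; it reports no verdict.
Trained networks look in a picture, given as the dict that the camera call returned (one of the last four; its "shot" number tells which), for a name from the list of things; names that differ only in an ending like _2 or _b are one class to them, and where a whole thing is asked for, a point or a joint stands for the part that bears it (a point fixed in the world has none). Each returns a list of dicts, best first, with "confidence" (0 to 1); they miss things now and then, are a little off and sometimes report something else, mostly with a low value. They report only what shows in the picture. A call takes as long as a camera call.
- env.trace(picture, query): "pixels" (384x512 bool, what is visible of it) and "extent" ([left, top, right, bottom] in pixels, round what is visible of it).
The state is a dict: "time_s": time; "q": joint angles; "qvel": joint speeds; "joint_efforts": joint torques, N m; "position": TCP position; "tool_rot": TCP orientation; "ft_force": force on the tool from outside, world axes, zero at the start; "wrist_torque": the same for the moment, N m; "grip_width": finger opening in m.
Only numpy, scipy, OpenCV 4.12 (cv2) and the standard library are available. Lean on these libraries where they do the work, as an engineer would, in place of code of your own. Each camera call takes 0.05 s, during which the arm holds its last target.

## Task

Clear the worn-down stub out of the three-lane wax tray: slide the chute's shutter fully open, press a fingertip lightly on the stub and slide it along its lane, over the bent-up lip, so that it drops down the chute into the pan, then close the shutter fully. The wax is soft, so never bear on the stub with more than about 20 N, slide it rather than lift it out, and leave the two full bars, the mug, the brush and the scraper where they are.

Things in the scene. Friction and masses are not known exactly. Their poses are not given: they have to be found in the camera images.
- station: Wax station, a fixed grey sheet-steel stand 155 mm high carrying a bare steel tray of three lanes; chute in front. Origin: on the bench below the middle of the tray's front edge. x points along the lanes out over the chute (away from the robot, but for its yaw), y across the lanes, z up.
- tray_back (a point): Middle of the lane floor at the back wall (station x = -143 mm, z = 155 mm). Three lanes, 45 mm wide, at station y = -48, 0, +48 mm, parted by 3 mm walls 19 mm high; the back wall is 26 mm high. The floor is flat from here to 34 mm short of the front edge, then each lane's floor turns up into its lip.
- lip (a point): Middle of the tray's front edge at lane-floor height (station x = 0, z = 155 mm). Over the last 34 mm each lane's floor is bent up into a retaining lip. Hard use has bent the lips unevenly: they end 2.5 to 9.5 mm above the floor, another height in each lane. What is slid past x = 0 drops into the chute.
- chute_mouth (a point): Centre of the chute mouth, level with the closed shutter's top (station x = 59 mm, z = 142.5 mm). The mouth spans 111 mm in x (from just under the lip) and 150 mm in y, all three lanes; below it a steep slide leads into the pan. A 6 mm runner frame for the open shutter reaches out to station y = +236 mm.
- stub: Worn stub of pale yellow wax, 54 x 42 x 20 mm high, about 42 g, flat in one of the lanes; the full bars are twice as long. Origin: middle of its lower back edge, at most 5 mm from the back wall (no finger fits behind or beside it); x along it to the lip, z up, top at z = +20 mm. Friction on the steel about 0.2, under a finger pad far more.
- stub_mid (a point): Centre of the stub, 27 mm ahead of and 10 mm above its origin. Riding up its lip the stub rises and tilts by an amount not known beforehand, so a finger kept at one height crushes it, and one that presses too lightly slips: keep a light steady pressure, always under 20 N, until it tips off the lip.
- bar_a: A full wax bar, 104 x 42 x 20 mm, lying in another lane; origin as for the stub. To be left alone.
- bar_b: The other full wax bar, same size, in the third lane. To be left alone.
- pan: The aluminium catch pan at the chute's foot, fixed, 186 mm (x) by 180 mm (y), floor 3 mm thick, sides 35 mm, front 45 mm high. Origin: centre of its underside, on the bench; axes as the station's.
- shutter (a joint): Sliding steel shutter over the chute mouth, in metres: 0 = fully closed, 0.150 = fully open (moved along the station's +y). Both ends are firm stops. It takes about 2 N to slide and stays where it is left.
- shutter_grip (a point): Grip point of the shutter's black upright pull, a block 12 mm thick along y, 34 mm along x, whose top is 12 mm above and whose foot (on the shutter plate) 24 mm below this point. It stands at the -y end of the plate, 59 mm ahead of the lip (station x), at station y = -64 mm when closed and +86 mm when open.
- mug: White ceramic mug, 82 mm wide, 95 mm high, origin under its centre. Not part of the job.
- brush: Steel-bristled ski brush with a wooden back, 130 x 46 x 38 mm, origin under its centre. Not part of the job.
- scraper: Blue plastic ski scraper, 140 x 60 x 5 mm, lying flat, origin under its centre. Not part of the job.

How it is judged (in metres and radians):
On the way, in this order (a step that is already met when the one before it is completed fails the run):
1. The shutter is fully open while the stub still lies in its lane (value of joint shutter above 0.144 m and x of stub_mid in the frame of station below -0.06 m and z of stub_mid in the frame of station above 0.155 m), for 0.2 s.
2. The stub has dropped down the chute and lies still in the pan (x of stub_mid in the frame of pan between -0.09 and 0.09 m and y of stub_mid in the frame of pan between -0.086 and 0.086 m and height (world z) of stub_mid below 0.05 m and linear speed of stub below 0.02 m/s), for 0.2 s.
At the end, for the whole second after the job is handed in: The stub lies at rest in the pan (its centre within the pan's sides and less than 50 mm above the bench), the shutter is closed to within 4 mm, and the two full bars are within 10 mm of where they lay (all of step 2 and value of joint shutter below 0.004 m and distance of each of bar_a, bar_b from where it was at the start of the episode below 0.01 m); the robot touches nothing.
It fails at once if The stub is pressed or squeezed with more than 20 N (contact force between the fingers and stub above 20 N).
It fails at once if The stub is lifted out of its lane (its centre more than 35 mm above its resting height) instead of being slid (z of stub_mid in the frame of station above 0.2 m).
It fails at once if A full bar is shifted by more than 10 mm (distance of any of bar_a, bar_b from where it was at the start of the episode above 0.01 m).
It fails at once if The mug, brush or scraper is shifted by more than 30 mm (distance of any of mug, brush, scraper from where it was at the start of the episode above 0.03 m).
It also fails if it takes over 72 s, if anything falls off the work surface, if the arm or the gripper's body presses on something with over 40 N, if the wrist force passes 120 N, or if a joint passes its speed limit or range.

## Working session

There is one attempt and no reset: what is moved stays moved. The work goes in short steps, Python scripts to look and compute and a tool call to move; the robot and the scene stay as the last step left them, time stands still between calls to the robot, and variables do not carry over. Pictures are saved under pics/ and viewed, and the job is handed in when it is done.

Besides the shell and the picture viewer there is one more tool, called after "Call:" as name(argument=value, ...), one argument or row to a line, values as JSON. servo_tool: Moves the arm, as the interface text tells. Its arguments: {"type":"object","properties":{"commands":{"type":"array","items":{"type":"object","properties":{"linear":{"type":"array","items":{"type":"number"}},"angular":{"type":"array","items":{"type":"number"}},"gripper":{"type":"number"}}}},"force":{"type":"number"}},"required":["commands"]}

```bash
mkdir -p pics; ls; python3 - <<'E'
from rig import env
import cv2,numpy as np
print(env.tips_ahead, env.observe())
for n in ["scene","top"]:
    p=env.get_image(n)
    cv2.imwrite(f"pics/{n}0.png",p["frame"])
    print(n,p["fx"],p["fy"],p["cx"],p["cy"],p["k1"],p["cam_to_world"])
    for q in ["station","stub","bar_a","pan","shutter_grip","shutter","mug","brush","scraper"]:
        try:
            for r in env.trace(p,q)[:3]: print(q,round(r["confidence"],2),r["extent"],r["pixels"].sum())
        except Exception as e: print(q,e)
E
```

```text
pics
0.011 {'time_s': 0.0, 'q': array([-7.89705692e+01,  2.18434451e+01,  7.43859438e+01,  2.52400368e-04,
        8.38574664e+01, -1.23361867e+01]), 'qvel': array([ 0.00122266,  0.00498474,  0.22614734,  0.07982627, -0.10047862,
        0.03723726]), 'joint_efforts': array([ 1.12267942e-03, -4.48465025e+01, -2.31277120e+01, -1.25190668e-04,
        4.78859787e-03, -2.10897190e-05]), 'position': array([ 0.21806941, -0.50461955,  0.24168175]), 'tool_rot': array([[ 9.17993020e-01,  3.96596438e-01, -2.85714661e-04],
       [ 3.96596405e-01, -9.17991871e-01,  1.48874813e-03],
       [ 3.28148468e-04, -1.47997380e-03, -9.99998851e-01]]), 'ft_force': array([-0.74121944, -1.06446702, -0.41484823]), 'wrist_torque': array([ 0.04608062, -0.0479839 ,  0.00985505]), 'grip_width': 0.08553819726207788}
scene 413.17768656809835 413.17768656809835 253.47921670807727 197.92139928399763 0.007687867682355932 [[ 5.75106984e-01 -6.33576218e-01  5.17525974e-01  1.10553189e+00]
 [ 8.18077522e-01  4.44582094e-01 -3.64823148e-01 -2.41596706e-01]
 [ 1.06048937e-03  6.33188707e-01  7.73996729e-01  8.34495314e-
[... 874 characters left out ...]
]
 [-9.99609575e-01  2.73218316e-02 -5.84931290e-03  8.21778885e-02]
 [-1.25501821e-03  1.65229835e-01  9.86254291e-01  1.27976594e+00]
 [ 0.00000000e+00  0.00000000e+00  0.00000000e+00  1.00000000e+00]]
station 0.68 [190.5, 104.4, 328.7, 259.4] 7299
stub 0.55 [249.2, 153.5, 310.8, 203.7] 2181
bar_a 0.61 [233.6, 102.6, 302.1, 175.6] 2824
bar_a 0.57 [268.3, 213.7, 288.4, 257.4] 636
bar_a 0.55 [280.3, 212.3, 308.9, 248.6] 683
pan 0.6 [233.8, 104.6, 301.8, 178.7] 2914
shutter_grip 0.96 [250.6, 153.3, 314.1, 202.9] 2141
shutter 0.97 [246.9, 151.5, 310.6, 202.9] 2243
mug 0.97 [127.1, 215.8, 169.9, 244.0] 952
brush 0.83 [338.1, 210.2, 357.5, 255.8] 707
scraper 0.55 [318.9, 135.7, 353.7, 182.7] 804
```

```bash
python3 - <<'E'
import cv2
a=cv2.imread("pics/scene0.png");cv2.imwrite("pics/s1.png",cv2.resize(a[100:340,100:370],None,fx=2.5,fy=2.5,interpolation=2))
a=cv2.imread("pics/top0.png");cv2.imwrite("pics/t1.png",cv2.resize(a[90:280,110:370],None,fx=3,fy=3,interpolation=2))
E
```

```text
(no output)
```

View pics/s1.png

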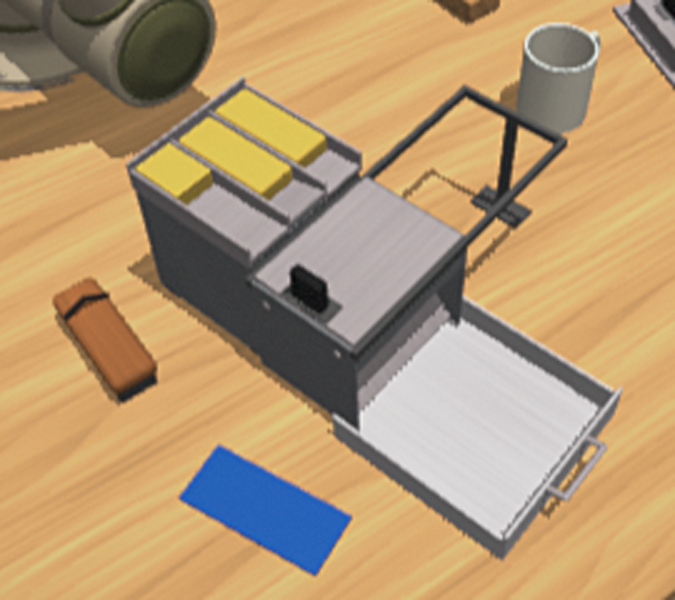

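View pics/t1.png

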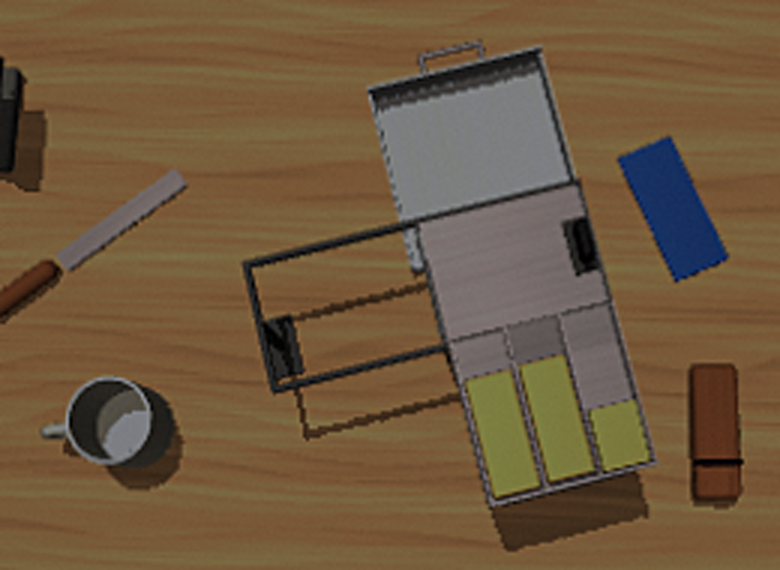

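```bash
cat > h.py <<'E'
import numpy as np,cv2
from scipy.optimize import least_squares
def proj(p,P):
    M=np.asarray(p["cam_to_world"]);P=np.atleast_2d(P)
    c=(P-M[:3,3])@M[:3,:3]
    s=np.c_[c[:,0]/-c[:,2],-c[:,1]/-c[:,2]]
    s=s*(1+p["k1"]*(s**2).sum(1,keepdims=True))
    return s*p["fx"]+[p["cx"],p["cy"]]
def st2w(s,P):
    P=np.atleast_2d(P)/1000.;c,n=np.cos(s[2]),np.sin(s[2])
    return np.c_[s[0]+c*P[:,0]-n*P[:,1],s[1]+n*P[:,0]+c*P[:,1],P[:,2]]
E
cat > fit.py <<'E'
from rig import env
from h import *
ps=env.get_image("scene");pt=env.get_image("top")
S=[((-146,-73.5,181),(130,163)),((-146,73.5,181),(243,82)),((59,-64,178.5),(310,272)),
]
T=[((-146,-73.5,181),(653,460)),((-146,73.5,181),(492,505)),((59,-64,178.5),(582,244))]
sp=np.array([[100+u/2.5,100+v/2.5] for _,(u,v) in S]);tp=np.array([[110+u/3,90+v/3] for _,(u,v) in T])
A=np.array([a for a,_ in S]);B=np.array([a for a,_ in T])
f=lambda s:np.r_[proj(ps,st2w(s,A))-sp,proj(pt,st2w(s,B))-tp].ravel()
r=least_squares(f,[0.5,0,0.2]);print(r.x,np.degrees(r.x[2]));print(f(r.x).reshape(-1,2).round(1))
def draw(s,p,off,k,crop,name):
    im=cv2.resize(p["frame"][crop[1]:crop[3],crop[0]:crop[2]],None,fx=k,fy=k,interpolation=2)
    L=[]
    for y in(-73.5,-24,24,73.5):L.append([(-143,y,174),(0,y,174)])
    L.append([(-146,-73.5,181),(-146,73.5,181)]);L.append([(0,-73.5,155),(0,73.5,155)])
    q=[(3.5,-75,142.5),(114.5,-75,142.5),(114.5,75,142.5),(3.5,75,142.5)]
    L+= [[q[i],q[(i+1)%4]] for i in range(4)]
    q=[(42,-70,178.5),(76,-70,178.5),(76,-58,178.5),(42,-58,178.5)]
    L+= [[q[i],q[(i+1)%4]] for i in range(4)]
    for y,l in((-48,54),(0,104),(48,104)):
        q=[(-140,y-21,175),(-140+l,y-21,175),(-140+l,y+21,175),(-140,y+21,175)]
        L+= [[q[i],q[(i+1)%4]] for i in range(4)]
    for a in L:
        u=(proj(p,st2w(s,a))-[crop[0]-.0,crop[1]])*k
        cv2.line(im,*[tuple(int(round(v)) for v in w) for w in u],(0,0,255),1)
    cv2.imwrite(name,im)
draw(r.x,ps,0,4,(145,125,295,250),"pics/so.png")
draw(r.x,pt,0,5,(240,140,335,265),"pics/to.png")
np.save("st.npy",r.x)
E
python3 fit.py
```

```text
[0.58084076 0.04683926 0.28409203] 16.277274178475984
[[-2.1 -0.7]
 [-0.7 -3.4]
 [-0.6  0. ]
 [ 0.8 -0.3]
 [-1.8 -0.3]
 [-0.7 -3.9]]
```

View pics/so.png

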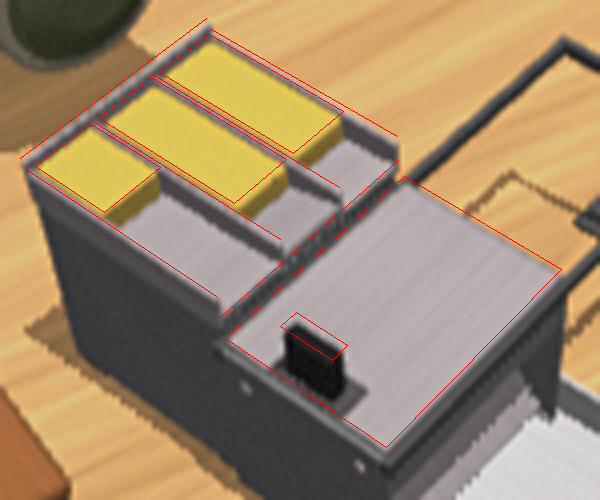

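View pics/to.png

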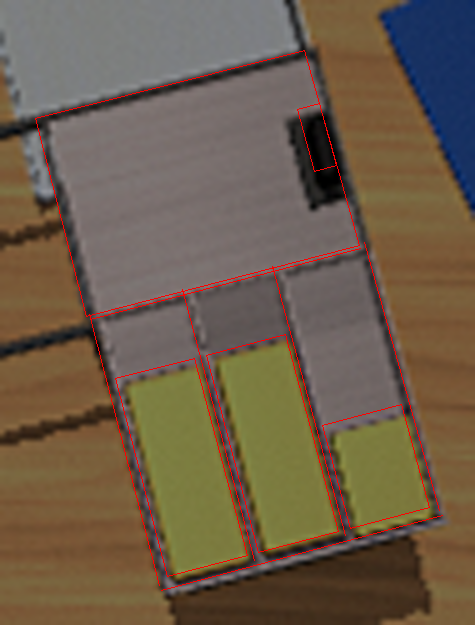

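```bash
cat > fit2.py <<'E'
from rig import env
from h import *
exec(open("fit.py").read().split("def draw")[1].join(["def draw",""]).split("draw(r.x")[0])
ps=env.get_image("scene");pt=env.get_image("top")
def cor(i,fr,sd):return (i,fr,sd)
S=[(0,1,-1,108,213),(0,1,1,158,175),(0,0,-1,38,170),(0,0,1,92,128),(1,1,-1,238,202),(1,1,1,287,170),(2,1,-1,297,154),(2,1,1,342,115),(1,0,-1,103,121),(1,0,1,155,85)]
T=[(0,1,1,330,432),(0,1,-1,408,415),(0,0,-1,430,508),(0,0,1,355,528),(1,1,1,215,358),(1,1,-1,290,337),(1,0,-1,338,535),(1,0,1,262,552),(2,1,1,125,388),(2,1,-1,200,368),(2,0,-1,250,555),(2,0,1,172,577)]
W=[(-146,-73.5,181,440,515),(-146,73.5,181,165,590)]
WS=[(-146,-73.5,181,28,160),(-146,73.5,181,211,25)]
Ls=[54,104,104]
def pts(L,x):
    return np.array([(x[3+i]-143+f*Ls[i],48*(i-1)+21*s+x[6+i],175) for i,f,s,_,_ in L])
def px(L,o,k):return np.array([[o[0]+(l[-2]+.5)/k-.5,o[1]+(l[-1]+.5)/k-.5] for l in L])
def f(x):
    a=np.r_[proj(ps,st2w(x,pts(S,x)))-px(S,(145,125),4),proj(ps,st2w(x,[w[:3] for w in WS]))-px(WS,(145,125),4)]
    b=np.r_[proj(pt,st2w(x,pts(T,x)))-px(T,(240,140),5),proj(pt,st2w(x,[w[:3] for w in W]))-px(W,(240,140),5)]
    return a,b
def g(x):
    a,b=f(x);return np.r_[a.ravel(),b.ravel(),(x[3:6]-2.5)/2.5,x[6:9]/1.]
r=least_squares(g,[.58,.047,.284,2,2,2,0,0,0],x_scale=[.01,.01,.01]+[1]*6)
print(r.x.round(4),np.degrees(r.x[2]));a,b=f(r.x);print(a.round(1).tolist());print(b.round(1).tolist())
np.save("st.npy",r.x[:3])
draw(r.x,ps,0,4,(145,125,295,250),"pics/so2.png")
draw(r.x,pt,0,5,(240,140,335,265),"pics/to2.png")
E
python3 fit2.py
```

```text
[ 0.5828  0.0459  0.2766  1.5222  2.2856  0.2678 -0.3474 -0.1503 -0.1403] 15.848875120941049
[[-1.0, 0.3], [0.5, -1.3], [-0.6, -0.5], [-0.1, -0.6], [-0.8, 1.1], [0.1, -1.8], [-1.2, 0.3], [0.0, -0.4], [-0.6, -0.2], [-0.3, -1.2], [-1.5, 0.2], [-0.3, -1.0]]
[[-0.8, -1.1], [-0.6, -1.7], [0.5, 0.2], [-0.4, 0.3], [-1.1, -0.8], [-0.3, -0.6], [0.6, -0.8], [-0.2, -0.0], [-1.1, -1.4], [-0.2, -1.4], [0.1, 0.7], [-0.4, 0.5], [0.9, -0.0], [-0.5, -0.5]]
```

```bash
python3 -c "
import cv2,numpy as np
a=cv2.imread('pics/so2.png');b=cv2.imread('pics/to2.png');b=cv2.resize(b,None,fx=.8,fy=.8,interpolation=3)
h=max(a.shape[0],b.shape[0]);c=np.zeros((h,a.shape[1]+b.shape[1],3),np.uint8);c[:a.shape[0],:a.shape[1]]=a;c[:b.shape[0],a.shape[1]:]=b
cv2.imwrite('pics/c2.png',c);print(c.shape)"
```

```text
(500, 980, 3)
```

View pics/so2.png

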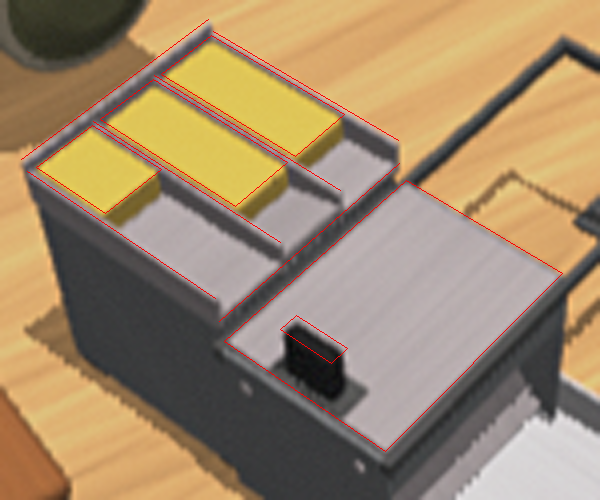

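View pics/to2.png

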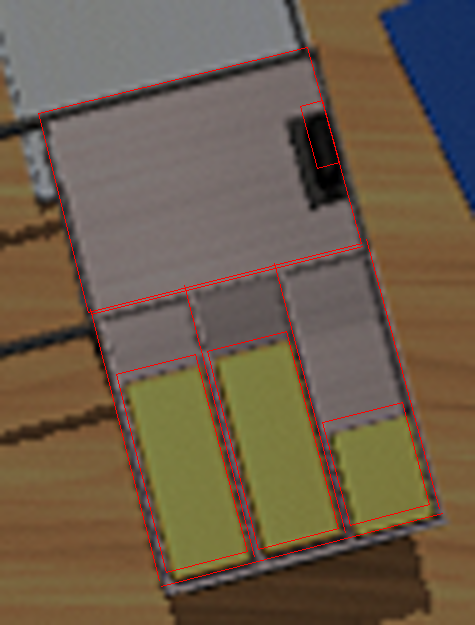

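```bash
cat >> h.py <<'E'
def need(env,tgt_st,tip=None,yaw=True):
    """shift in tool axes (mm) to bring TCP to station point (mm)"""
    s=np.load("st.npy");o=env.observe();R=o["tool_rot"]
    w=st2w(s,tgt_st)[0];print("world",w.round(4),"now",o["position"].round(4),"st now",inv(s,o["position"]).round(1))
    print("lin",(R.T@(w-o["position"])*1000).round(1))
    c,n=np.cos(s[2]),np.sin(s[2]);D=np.array([[c,n,0],[n,-c,0],[0,0,-1]])
    print("ang",np.degrees(cv2.Rodrigues(R.T@D)[0].ravel()).round(2))
    print("F",o["ft_force"].round(2),"t",o["time_s"])
def inv(s,p):
    c,n=np.cos(s[2]),np.sin(s[2]);d=np.asarray(p)-[s[0],s[1],0]
    return np.array([c*d[0]+n*d[1],-n*d[0]+c*d[1],d[2]])*1000
E
python3 - <<'E'
from rig import env
from h import *
need(env,(59,-64,230))
E
```

```text
world [6.571e-01 5.000e-04 2.300e-01] now [ 0.2181 -0.5049  0.2423] st now [-501.3 -430.3  242.3]
lin [ 603.4 -289.8   12.3]
ang [-0.    0.    7.52]
F [-0.81 -0.19  0.82] t 1.2
```

Call:
servo_tool(
  commands=[
    {"linear": [30,-15,0],"angular": [0,0,0.5],"gripper": 1},
    {"linear": [60,-29,0],"angular": [0,0,1],"gripper": 1},
    {"linear": [100,-48,0],"angular": [0,0,1.5],"gripper": 1},
    {"linear": [140,-67,0],"angular": [0,0,2],"gripper": 1},
    {"linear": [180,-86,0],"angular": [0,0,2.5],"gripper": 1},
    {"linear": [220,-106,0],"angular": [0,0,3],"gripper": 1},
    {"linear": [260,-125,0],"angular": [0,0,3.5],"gripper": 1},
    {"linear": [300,-144,0],"angular": [0,0,4],"gripper": 1},
    {"linear": [340,-163,0],"angular": [0,0,4.5],"gripper": 1},
    {"linear": [380,-183,0],"angular": [0,0,5],"gripper": 1},
    {"linear": [420,-202,0],"angular": [0,0,5.5],"gripper": 1},
    {"linear": [460,-221,0],"angular": [0,0,6],"gripper": 1},
    {"linear": [500,-240,0],"angular": [0,0,6.5],"gripper": 1},
    {"linear": [540,-259,0],"angular": [0,0,7],"gripper": 1},
    {"linear": [575,-276,0],"angular": [0,0,7.5],"gripper": 1},
    {"linear": [595,-286,0],"angular": [0,0,7.5],"gripper": 1},
    {"linear": [603,-290,0],"angular": [0,0,7.5],"gripper": 1},
    {"linear": [603,-290,0],"angular": [0,0,7.5],"gripper": 1},
    {"linear": [603,-290,0],"angular": [0,0,7.5],"gripper": 1},
  ],
  force=40,
)

```text
time_s: 3.1
position: [0.6562, -0.0004, 0.2424]
tool_rot: [[0.962, 0.273, -0.0], [0.273, -0.962, -0.0], [-0.0, 0.0, -1.0]]
ft_force: [-0.0, -0.6, 0.4]
grip_width: 0.0853
```

```bash
python3 - <<'E'
from rig import env
from h import *
ps=env.get_image("scene");pt=env.get_image("top")
cv2.imwrite("pics/s3.png",cv2.resize(ps["frame"][80:260,140:340],None,fx=3.5,fy=3.5,interpolation=2))
cv2.imwrite("pics/t3.png",cv2.resize(pt["frame"][100:260,200:350],None,fx=3.5,fy=3.5,interpolation=2))
need(env,(59,-64,180))
E
```

```text
world [6.571e-01 5.000e-04 1.800e-01] now [ 0.6561 -0.0007  0.2427] st now [ 57.8 -64.9 242.7]
lin [ 1.2 -0.9 62.7]
ang [ 0.01 -0.   -0.07]
F [-0.38 -0.48 -0.61] t 3.2
```

View pics/s3.png

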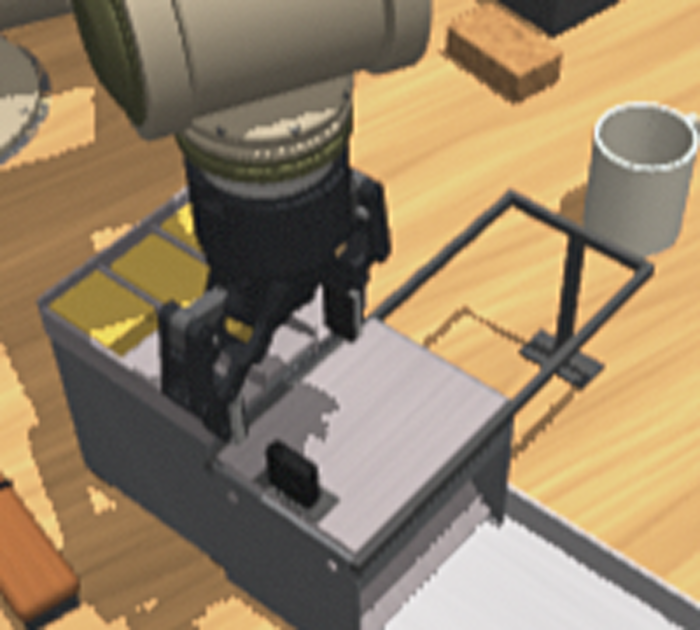

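View pics/t3.png

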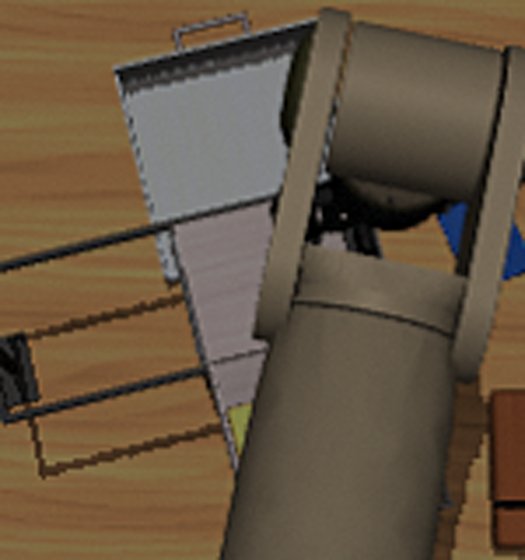

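Call:
servo_tool(
  commands=[
    {"linear": [1,-1,10],"angular": [0,0,0],"gripper": 1},
    {"linear": [1,-1,22],"angular": [0,0,0],"gripper": 1},
    {"linear": [1,-1,34],"angular": [0,0,0],"gripper": 1},
    {"linear": [1,-1,44],"angular": [0,0,0],"gripper": 1},
    {"linear": [1,-1,50],"angular": [0,0,0],"gripper": 1},
    {"linear": [1,-1,50],"angular": [0,0,0],"gripper": 1},
  ],
)

```text
time_s: 3.8
position: [0.657, 0.0018, 0.1911]
tool_rot: [[0.962, 0.273, -0.002], [0.273, -0.962, 0.0], [-0.002, -0.001, -1.0]]
ft_force: [0.0, 0.4, 0.1]
grip_width: 0.0852
```

```bash
python3 - <<'E'
from rig import env
from h import *
ps=env.get_image("scene")
cv2.imwrite("pics/s4.png",cv2.resize(ps["frame"][140:250,180:300],None,fx=5,fy=5,interpolation=2))
need(env,(59,-64,164))
E
```

```text
world [6.571e-01 5.000e-04 1.640e-01] now [0.6573 0.0017 0.192 ] st now [ 59.6 -62.9 192. ]
lin [-0.6  1.1 28. ]
ang [-0.01  0.03  0.02]
F [-0.02  0.35  0.54] t 3.85
```

View pics/s4.png

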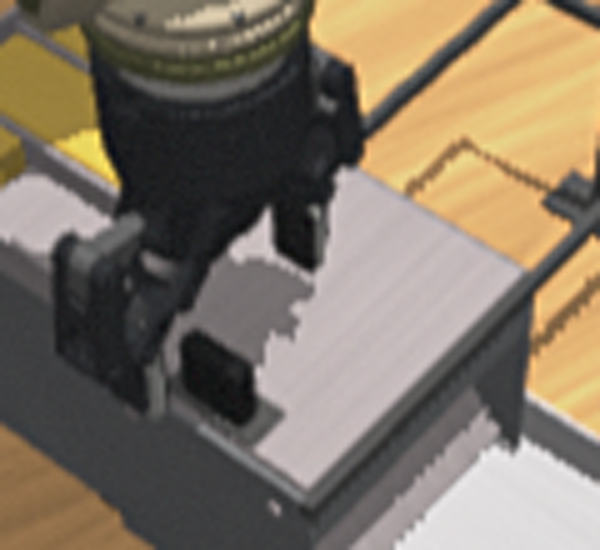

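```bash
python3 - <<'E'
from rig import env
from h import *
ps=env.get_image("scene");s=np.load("st.npy");o=env.observe()
im=cv2.resize(ps["frame"][140:250,180:300],None,fx=5,fy=5,interpolation=2)
def d(P,c):
    for u in proj(ps,P): cv2.circle(im,tuple(int(v) for v in ((u-[180,140]+.5)*5)),3,c,-1)
d(st2w(s,[(42,-70,178.5),(76,-70,178.5),(76,-58,178.5),(42,-58,178.5)]),(0,0,255))
d(st2w(s,[(42,-70,142.5),(76,-70,142.5),(76,-58,142.5)]),(0,255,255))
t=inv(s,o["position"])
for h in(-11,0):
  d(st2w(s,[t+[dx,dy,h+13] for dx in(-11,11) for dy in(-42.5,42.5)]),(0,255,0))
cv2.imwrite("pics/s5.png",im)
E
```

```text
(no output)
```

View pics/s5.png

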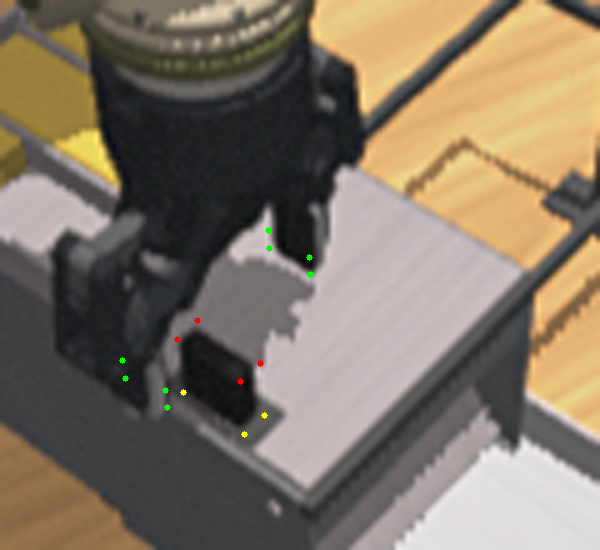

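Call:
servo_tool(
  commands=[
    {"linear": [0,1,8],"angular": [0,0,0],"gripper": 1},
    {"linear": [0,1,18],"angular": [0,0,0],"gripper": 1},
    {"linear": [0,1,26],"angular": [0,0,0],"gripper": 1},
    {"linear": [0,1,28],"angular": [0,0,0],"gripper": 1},
    {"linear": [0,1,28],"angular": [0,0,0],"gripper": 0},
    {"linear": [0,1,28],"angular": [0,0,0],"gripper": -0.6},
    {"linear": [0,1,28],"angular": [0,0,0],"gripper": -1},
    {"linear": [0,1,28],"angular": [0,0,0],"gripper": -1},
    {"linear": [0,1,28],"angular": [0,0,0],"gripper": -1},
    {"linear": [0,1,28],"angular": [0,0,0],"gripper": -1},
    {"linear": [0,1,28],"angular": [0,0,0],"gripper": -1},
    {"linear": [0,1,28],"angular": [0,0,0],"gripper": -1},
  ],
  force=40,
)

```text
time_s: 5.1
position: [0.6577, 0.0007, 0.1647]
tool_rot: [[0.962, 0.273, 0.001], [0.273, -0.962, -0.0], [0.001, 0.0, -1.0]]
ft_force: [-0.2, -0.9, 2.6]
grip_width: 0.0113
```

```bash
python3 - <<'E'
from rig import env
from h import *
ps=env.get_image("scene")
cv2.imwrite("pics/s6.png",cv2.resize(ps["frame"][140:250,180:300],None,fx=5,fy=5,interpolation=2))
need(env,(59,-64,164))
E
```

```text
world [6.571e-01 5.000e-04 1.640e-01] now [0.6577 0.0007 0.1647] st now [ 59.7 -64.  164.7]
lin [-0.7  0.   0.7]
ang [ 0.02 -0.03  0.01]
F [-0.61 -0.5   3.8 ] t 5.15
```

View pics/s6.png

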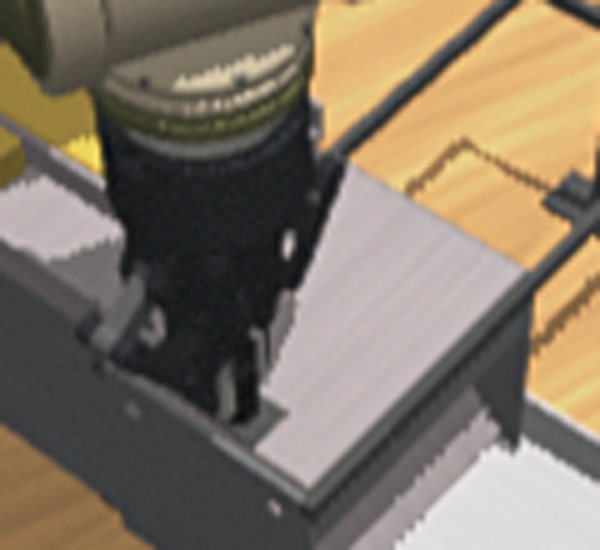

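Call:
servo_tool(
  commands=[
    {"linear": [0,-4,0],"angular": [0,0,0],"gripper": -1},
    {"linear": [0,-10,0],"angular": [0,0,0],"gripper": -1},
    {"linear": [0,-20,0],"angular": [0,0,0],"gripper": -1},
    {"linear": [0,-30,0],"angular": [0,0,0],"gripper": -1},
    {"linear": [0,-40,0],"angular": [0,0,0],"gripper": -1},
    {"linear": [0,-50,0],"angular": [0,0,0],"gripper": -1},
    {"linear": [0,-60,0],"angular": [0,0,0],"gripper": -1},
    {"linear": [0,-70,0],"angular": [0,0,0],"gripper": -1},
    {"linear": [0,-80,0],"angular": [0,0,0],"gripper": -1},
    {"linear": [0,-90,0],"angular": [0,0,0],"gripper": -1},
    {"linear": [0,-100,0],"angular": [0,0,0],"gripper": -1},
    {"linear": [0,-110,0],"angular": [0,0,0],"gripper": -1},
    {"linear": [0,-120,0],"angular": [0,0,0],"gripper": -1},
    {"linear": [0,-130,0],"angular": [0,0,0],"gripper": -1},
    {"linear": [0,-138,0],"angular": [0,0,0],"gripper": -1},
    {"linear": [0,-143,0],"angular": [0,0,0],"gripper": -1},
    {"linear": [0,-146,0],"angular": [0,0,0],"gripper": -1},
    {"linear": [0,-148,0],"angular": [0,0,0],"gripper": -1},
    {"linear": [0,-148,0],"angular": [0,0,0],"gripper": -1},
  ],
)

```text
time_s: 7.05
position: [0.617, 0.1443, 0.1647]
tool_rot: [[0.962, 0.274, 0.001], [0.274, -0.962, 0.001], [0.001, -0.0, -1.0]]
ft_force: [1.8, 0.2, 5.8]
grip_width: 0.0114
```

```bash
python3 - <<'E'
from rig import env
from h import *
need(env,(59,86,164))
E
```

```text
world [0.6161 0.1448 0.164 ] now [0.617  0.1443 0.1647] st now [ 59.7  85.3 164.7]
lin [-0.7 -0.7  0.7]
ang [-0.02 -0.05  0.06]
F [1.78 0.2  5.76] t 7.05
```

Call:
servo_tool(
  commands=[
    {"linear": [0,-1,0],"angular": [0,0,0],"gripper": -1},
    {"linear": [0,-2.5,0],"angular": [0,0,0],"gripper": -1},
    {"linear": [0,-2.5,0],"angular": [0,0,0],"gripper": -1},
  ],
)

```text
time_s: 7.35
position: [0.617, 0.1444, 0.1647]
tool_rot: [[0.962, 0.273, 0.002], [0.273, -0.962, -0.003], [0.001, 0.004, -1.0]]
ft_force: [3.1, -9.8, 4.7]
grip_width: 0.0112
```

Call:
servo_tool(
  commands=[
    {"linear": [0,2,0],"angular": [0,0,0],"gripper": -1},
    {"linear": [0,2,0],"angular": [0,0,0],"gripper": -0.5},
    {"linear": [0,2,0],"angular": [0,0,0],"gripper": 0},
    {"linear": [0,2,0],"angular": [0,0,0],"gripper": 0},
    {"linear": [0,2,-12],"angular": [0,0,0],"gripper": 0},
    {"linear": [0,2,-30],"angular": [0,0,0],"gripper": 0},
    {"linear": [0,2,-45],"angular": [0,0,0],"gripper": 0},
    {"linear": [0,2,-60],"angular": [0,0,0],"gripper": -1},
    {"linear": [0,2,-60],"angular": [0,0,0],"gripper": -1},
    {"linear": [0,2,-60],"angular": [0,0,0],"gripper": -1},
  ],
)

```text
time_s: 8.35
position: [0.6169, 0.1437, 0.2244]
tool_rot: [[0.962, 0.273, 0.0], [0.273, -0.962, 0.0], [0.0, 0.0, -1.0]]
ft_force: [0.5, -0.1, -0.5]
grip_width: 0.0009
```

```bash
python3 - <<'E'
from rig import env
from h import *
ps=env.get_image("scene");pt=env.get_image("top")
cv2.imwrite("pics/s7.png",cv2.resize(ps["frame"][80:260,140:340],None,fx=3.5,fy=3.5,interpolation=2))
cv2.imwrite("pics/t7.png",cv2.resize(pt["frame"][100:260,200:350],None,fx=3.5,fy=3.5,interpolation=2))
need(env,(-118,-48,200))
E
```

```text
world [ 0.4824 -0.0325  0.2   ] now [0.6167 0.1436 0.2235] st now [ 59.2  84.7 223.5]
lin [-177.3  132.7   23.7]
ang [-0.02  0.09  0.02]
F [-0.36  0.4   0.41] t 8.45
```

View pics/s7.png

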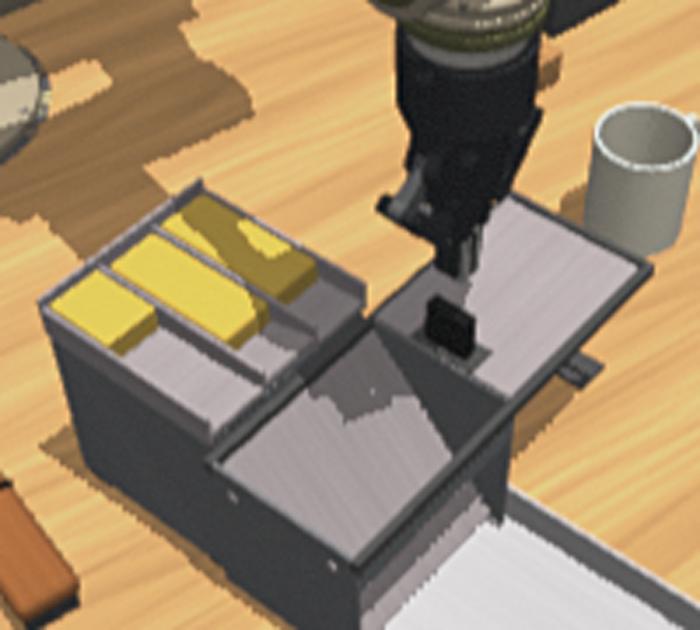

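View pics/t7.png

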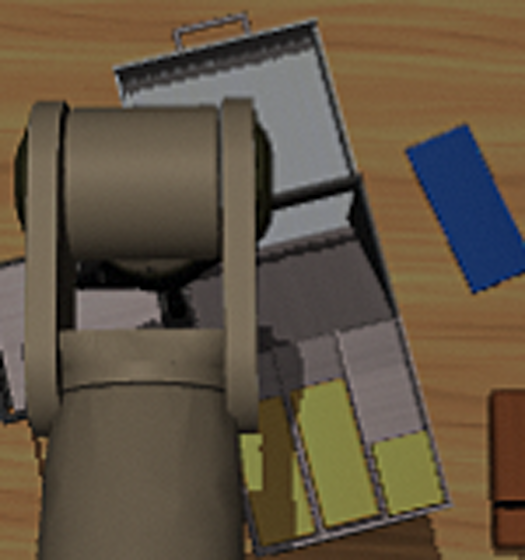

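Call:
servo_tool(
  commands=[
    {"linear": [-15,11,0],"angular": [0,0,0],"gripper": -1},
    {"linear": [-40,30,0],"angular": [0,0,0],"gripper": -1},
    {"linear": [-70,53,0],"angular": [0,0,0],"gripper": -1},
    {"linear": [-100,76,0],"angular": [0,0,0],"gripper": -1},
    {"linear": [-130,100,0],"angular": [0,0,0],"gripper": -1},
    {"linear": [-155,120,5],"angular": [0,0,0],"gripper": -1},
    {"linear": [-168,130,12],"angular": [0,0,0],"gripper": -1},
    {"linear": [-171,132.5,22],"angular": [0,0,0],"gripper": -1},
    {"linear": [-171,132.5,27],"angular": [0,0,0],"gripper": -1},
    {"linear": [-171,132.5,27],"angular": [0,0,0],"gripper": -1},
  ],
)

```text
time_s: 9.45
position: [0.4888, -0.0299, 0.1963]
tool_rot: [[0.962, 0.274, -0.002], [0.274, -0.962, 0.001], [-0.002, -0.001, -1.0]]
ft_force: [-0.3, -0.1, 0.5]
grip_width: -0.0001
```

```bash
python3 - <<'E'
from rig import env
from h import *
ps=env.get_image("scene");pt=env.get_image("top")
cv2.imwrite("pics/s8.png",cv2.resize(ps["frame"][90:210,140:260],None,fx=5,fy=5,interpolation=2))
need(env,(-112,-48,186))
E
```

```text
world [ 0.4882 -0.0308  0.186 ] now [ 0.4892 -0.0299  0.1972] st now [-110.8  -47.4  197.2]
lin [-1.2  0.6 11.2]
ang [-0.01  0.01  0.08]
F [ 0.15  0.93 -0.39] t 9.55
```

View pics/s8.png

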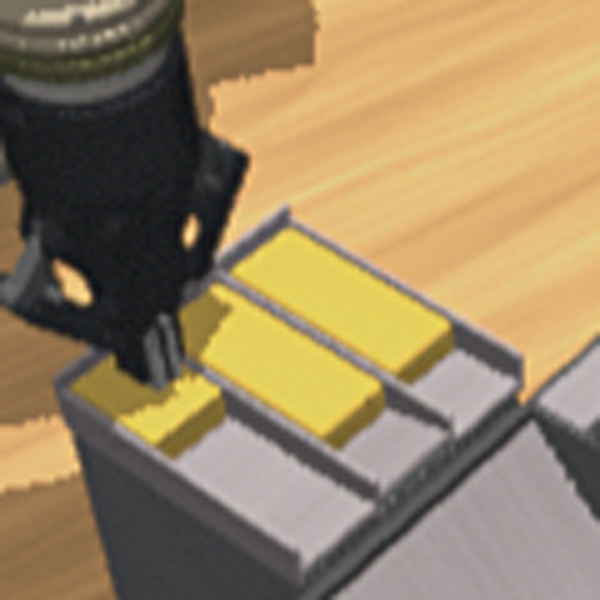

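Call:
servo_tool(
  commands=[
    {"linear": [-1,0.5,4],"angular": [0,0,0],"gripper": -1},
    {"linear": [-1,0.5,8],"angular": [0,0,0],"gripper": -1},
    {"linear": [-1,0.5,9],"angular": [0,0,0],"gripper": -1},
    {"linear": [-1,0.5,10],"angular": [0,0,0],"gripper": -1},
    {"linear": [-1,0.5,10],"angular": [0,0,0],"gripper": -1},
  ],
)

```text
time_s: 10.05
position: [0.488, -0.0313, 0.1873]
tool_rot: [[0.962, 0.273, -0.0], [0.273, -0.962, 0.0], [-0.0, -0.0, -1.0]]
ft_force: [1.0, 0.3, 0.2]
grip_width: 0.0004
```

Call:
servo_tool(
  commands=[
    {"linear": [0,0,0.5],"angular": [0,0,0],"gripper": -1},
    {"linear": [0,0,1],"angular": [0,0,0],"gripper": -1},
    {"linear": [0,0,1],"angular": [0,0,0],"gripper": -1},
  ],
)

```text
time_s: 10.35
position: [0.4879, -0.0314, 0.1863]
tool_rot: [[0.962, 0.273, -0.0], [0.273, -0.962, 0.0], [-0.0, -0.0, -1.0]]
ft_force: [0.1, 0.3, -0.5]
grip_width: -0.0001
```

Call:
servo_tool(
  commands=[
    {"linear": [0,0,0.5],"angular": [0,0,0],"gripper": -1},
    {"linear": [0,0,0.5],"angular": [0,0,0],"gripper": -1},
  ],
)

```text
time_s: 10.55
position: [0.488, -0.0314, 0.1861]
tool_rot: [[0.962, 0.273, 0.0], [0.273, -0.962, -0.0], [0.0, 0.0, -1.0]]
ft_force: [-1.0, 0.2, 2.6]
grip_width: 0.0002
```

Call:
servo_tool(
  commands=[
    {"linear": [0,0,0.5],"angular": [0,0,0],"gripper": -1},
    {"linear": [0,0,0.5],"angular": [0,0,0],"gripper": -1},
  ],
)

```text
time_s: 10.75
position: [0.4881, -0.0314, 0.186]
tool_rot: [[0.962, 0.273, 0.001], [0.273, -0.962, -0.0], [0.001, 0.001, -1.0]]
ft_force: [-1.7, 0.2, 7.0]
grip_width: -0.0001
```

Call:
servo_tool(
  commands=[
    {"linear": [1,0,0],"angular": [0,0,0],"gripper": -1},
    {"linear": [3,0,0],"angular": [0,0,0],"gripper": -1},
    {"linear": [5,0,0],"angular": [0,0,0],"gripper": -1},
  ],
)

```text
time_s: 11.05
position: [0.493, -0.0302, 0.186]
tool_rot: [[0.962, 0.273, 0.001], [0.273, -0.962, -0.001], [0.001, 0.001, -1.0]]
ft_force: [-1.6, -1.4, 6.7]
grip_width: -0.0001
```

Call:
servo_tool(
  commands=[
    {"linear": [2,0,0],"angular": [0,0,0],"gripper": -1},
    {"linear": [4,0,0],"angular": [0,0,0],"gripper": -1},
    {"linear": [6,0,0],"angular": [0,0,0],"gripper": -1},
  ],
)

```text
time_s: 11.35
position: [0.4988, -0.0285, 0.186]
tool_rot: [[0.962, 0.273, 0.001], [0.273, -0.962, -0.001], [0.001, 0.001, -1.0]]
ft_force: [-1.9, -0.2, 6.8]
grip_width: -0.0
```

Call:
servo_tool(
  commands=[
    {"linear": [3,0,0],"angular": [0,0,0],"gripper": -1},
    {"linear": [6,0,0],"angular": [0,0,0],"gripper": -1},
    {"linear": [9,0,0],"angular": [0,0,0],"gripper": -1},
    {"linear": [12,0,0],"angular": [0,0,0],"gripper": -1},
    {"linear": [15,0,0],"angular": [0,0,0],"gripper": -1},
    {"linear": [18,0,0],"angular": [0,0,0],"gripper": -1},
  ],
)

```text
time_s: 11.95
position: [0.5162, -0.0236, 0.186]
tool_rot: [[0.962, 0.273, 0.001], [0.273, -0.962, -0.001], [0.001, 0.001, -1.0]]
ft_force: [-1.1, -0.9, 6.7]
grip_width: 0.0001
```

Call:
servo_tool(
  commands=[
    {"linear": [3,0,0],"angular": [0,0,0],"gripper": -1},
    {"linear": [6,0,0],"angular": [0,0,0],"gripper": -1},
    {"linear": [9,0,0],"angular": [0,0,0],"gripper": -1},
    {"linear": [12,0,0],"angular": [0,0,0],"gripper": -1},
    {"linear": [12,0,0],"angular": [0,0,0],"gripper": -1},
  ],
)

```text
time_s: 12.45
position: [0.5281, -0.0202, 0.1861]
tool_rot: [[0.962, 0.273, 0.002], [0.273, -0.962, -0.0], [0.002, 0.001, -1.0]]
ft_force: [1.1, 0.3, 6.2]
grip_width: 0.0002
```

```bash
python3 - <<'E'
from rig import env
from h import *
ps=env.get_image("scene")
cv2.imwrite("pics/s9.png",cv2.resize(ps["frame"][120:240,150:270],None,fx=5,fy=5,interpolation=2))
need(env,(-70,-48,186))
E
```

```text
world [ 0.5286 -0.0194  0.186 ] now [ 0.528  -0.0202  0.186 ] st now [-70.8 -48.7 186. ]
lin [ 0.8 -0.7  0. ]
ang [ 0.06 -0.11  0.02]
F [-0.34 -0.16  5.67] t 12.5
```

View pics/s9.png

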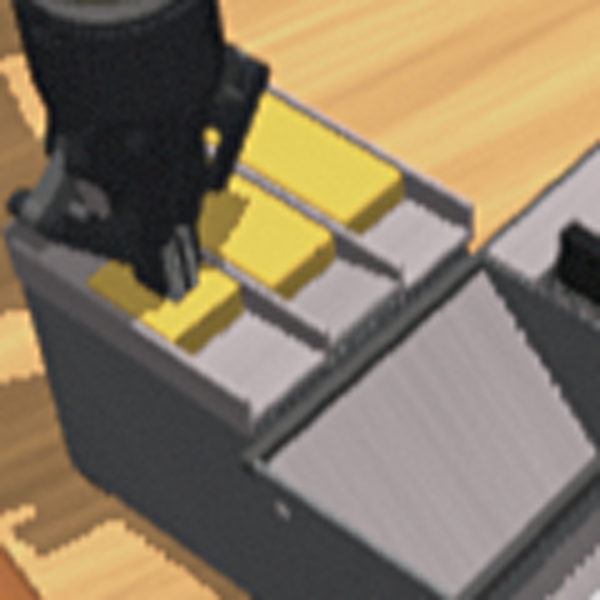

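Call:
servo_tool(
  commands=[
    {"linear": [3,0,0],"angular": [0,0,0],"gripper": -1},
    {"linear": [6,0,0],"angular": [0,0,0],"gripper": -1},
    {"linear": [8,0,0],"angular": [0,0,0],"gripper": -1},
    {"linear": [10,0,0],"angular": [0,0,0],"gripper": -1},
  ],
)

```text
time_s: 12.9
position: [0.5373, -0.0176, 0.1861]
tool_rot: [[0.962, 0.273, 0.001], [0.273, -0.962, -0.001], [0.001, 0.001, -1.0]]
ft_force: [-1.5, -1.0, 6.9]
grip_width: 0.0001
```

Call:
servo_tool(
  commands=[
    {"linear": [1.5,0,0],"angular": [0,0,0],"gripper": -1},
    {"linear": [3,0,0],"angular": [0,0,0],"gripper": -1},
  ],
)

```text
time_s: 13.1
position: [0.5401, -0.0167, 0.1861]
tool_rot: [[0.962, 0.273, 0.001], [0.273, -0.962, -0.001], [0.001, 0.001, -1.0]]
ft_force: [-1.3, -1.4, 6.0]
grip_width: -0.0002
```

Call:
servo_tool(
  commands=[
    {"linear": [1.5,0,0],"angular": [0,0,0],"gripper": -1},
    {"linear": [3,0,0],"angular": [0,0,0],"gripper": -1},
  ],
)

```text
time_s: 13.3
position: [0.5429, -0.016, 0.1862]
tool_rot: [[0.962, 0.273, 0.001], [0.273, -0.962, -0.001], [0.001, 0.001, -1.0]]
ft_force: [-2.4, -0.5, 8.9]
grip_width: 0.0002
```

Call:
servo_tool(
  commands=[
    {"linear": [1,0,0],"angular": [0,0,0],"gripper": -1},
    {"linear": [2,0,0],"angular": [0,0,0],"gripper": -1},
  ],
)

```text
time_s: 13.5
position: [0.5448, -0.0155, 0.1863]
tool_rot: [[0.962, 0.273, 0.001], [0.273, -0.962, -0.001], [0.001, 0.001, -1.0]]
ft_force: [-3.0, -0.6, 9.1]
grip_width: 0.0003
```

Call:
servo_tool(
  commands=[
    {"linear": [1,0,0],"angular": [0,0,0],"gripper": -1},
    {"linear": [1.5,0,0],"angular": [0,0,0],"gripper": -1},
  ],
)

```text
time_s: 13.7
position: [0.5463, -0.0151, 0.1865]
tool_rot: [[0.962, 0.273, 0.001], [0.273, -0.962, -0.001], [0.001, 0.001, -1.0]]
ft_force: [-3.6, -0.8, 10.2]
grip_width: -0.0001
```

Call:
servo_tool(
  commands=[
    {"linear": [1,0,-0.15],"angular": [0,0,0],"gripper": -1},
    {"linear": [2,0,-0.3],"angular": [0,0,0],"gripper": -1},
  ],
)

```text
time_s: 13.9
position: [0.5482, -0.0145, 0.1867]
tool_rot: [[0.962, 0.273, 0.001], [0.273, -0.962, -0.001], [0.001, 0.001, -1.0]]
ft_force: [-2.4, -1.2, 9.1]
grip_width: 0.0001
```

Call:
servo_tool(
  commands=[
    {"linear": [1,0,-0.15],"angular": [0,0,0],"gripper": -1},
    {"linear": [2,0,-0.3],"angular": [0,0,0],"gripper": -1},
  ],
)

```text
time_s: 14.1
position: [0.5501, -0.014, 0.1868]
tool_rot: [[0.962, 0.273, 0.001], [0.273, -0.962, -0.001], [0.001, 0.001, -1.0]]
ft_force: [-2.7, -0.3, 6.8]
grip_width: 0.0002
```

Call:
servo_tool(
  commands=[
    {"linear": [1,0,-0.15],"angular": [0,0,0],"gripper": -1},
    {"linear": [2,0,-0.3],"angular": [0,0,0],"gripper": -1},
  ],
)

```text
time_s: 14.3
position: [0.552, -0.0134, 0.187]
tool_rot: [[0.962, 0.273, 0.001], [0.273, -0.962, -0.001], [0.001, 0.001, -1.0]]
ft_force: [-2.8, -1.1, 7.3]
grip_width: 0.0
```

Call:
servo_tool(
  commands=[
    {"linear": [1,0,-0.05],"angular": [0,0,0],"gripper": -1},
    {"linear": [2,0,-0.1],"angular": [0,0,0],"gripper": -1},
  ],
)

```text
time_s: 14.5
position: [0.5539, -0.0128, 0.1872]
tool_rot: [[0.962, 0.273, 0.001], [0.273, -0.962, -0.001], [0.001, 0.001, -1.0]]
ft_force: [-3.2, -0.9, 8.1]
grip_width: 0.0002
```

Call:
servo_tool(
  commands=[
    {"linear": [1,0,-0.1],"angular": [0,0,0],"gripper": -1},
    {"linear": [2,0,-0.2],"angular": [0,0,0],"gripper": -1},
  ],
)

```text
time_s: 14.7
position: [0.5559, -0.0123, 0.1873]
tool_rot: [[0.962, 0.273, 0.001], [0.273, -0.962, -0.001], [0.001, 0.001, -1.0]]
ft_force: [-2.3, -1.2, 6.6]
grip_width: 0.0001
```

Call:
servo_tool(
  commands=[
    {"linear": [1,0,-0.1],"angular": [0,0,0],"gripper": -1},
    {"linear": [2,0,-0.2],"angular": [0,0,0],"gripper": -1},
  ],
)

```text
time_s: 14.9
position: [0.5578, -0.0117, 0.1875]
tool_rot: [[0.962, 0.273, 0.001], [0.273, -0.962, -0.001], [0.001, 0.001, -1.0]]
ft_force: [-1.9, -1.2, 7.5]
grip_width: -0.0001
```

Call:
servo_tool(
  commands=[
    {"linear": [1.5,0,-0.1],"angular": [0,0,0],"gripper": -1},
    {"linear": [3,0,-0.2],"angular": [0,0,0],"gripper": -1},
  ],
)

```text
time_s: 15.1
position: [0.5607, -0.0109, 0.1878]
tool_rot: [[0.962, 0.273, 0.001], [0.273, -0.962, -0.001], [0.001, 0.001, -1.0]]
ft_force: [-3.3, 0.4, 7.6]
grip_width: 0.0002
```

Call:
servo_tool(
  commands=[
    {"linear": [1.5,0,-0.15],"angular": [0,0,0],"gripper": -1},
    {"linear": [3,0,-0.3],"angular": [0,0,0],"gripper": -1},
  ],
)

```text
time_s: 15.3
position: [0.5636, -0.0101, 0.1881]
tool_rot: [[0.962, 0.273, 0.001], [0.273, -0.962, -0.001], [0.001, 0.001, -1.0]]
ft_force: [-1.9, -0.5, 5.8]
grip_width: -0.0004
```

```bash
python3 - <<'E'
from rig import env
from h import *
ps=env.get_image("scene")
cv2.imwrite("pics/s10.png",cv2.resize(ps["frame"][130:230,160:270],None,fx=6,fy=6,interpolation=2))
need(env,(-70,-48,186))
E
```

```text
world [ 0.5286 -0.0194  0.186 ] now [ 0.5638 -0.01    0.1881] st now [-33.6 -48.6 188.1]
lin [-36.4  -0.7   2. ]
ang [ 0.06 -0.06  0.02]
F [-1.82 -1.29  7.19] t 15.35
```

View pics/s10.png

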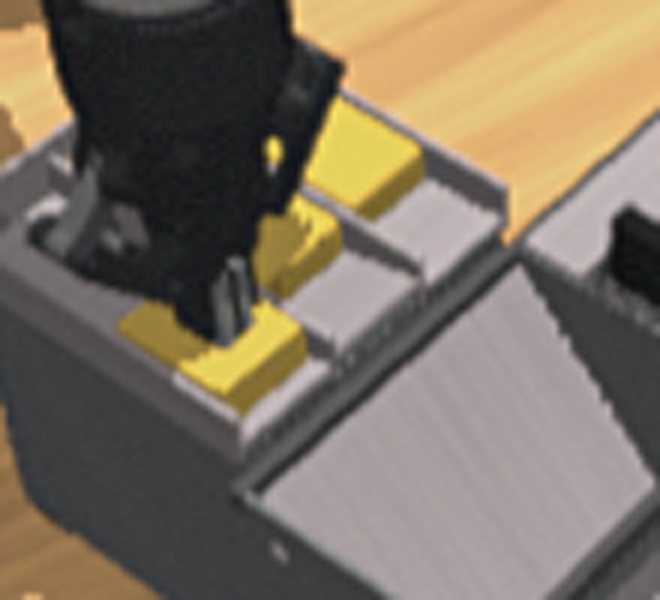

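Call:
servo_tool(
  commands=[
    {"linear": [1.5,0,-0.1],"angular": [0,0,0],"gripper": -1},
    {"linear": [3,0,-0.2],"angular": [0,0,0],"gripper": -1},
  ],
)

```text
time_s: 15.55
position: [0.5665, -0.0093, 0.1883]
tool_rot: [[0.962, 0.273, 0.001], [0.273, -0.962, -0.001], [0.001, 0.001, -1.0]]
ft_force: [-2.4, -1.0, 7.3]
grip_width: 0.0
```

Call:
servo_tool(
  commands=[
    {"linear": [1.5,0,-0.15],"angular": [0,0,0],"gripper": -1},
    {"linear": [3,0,-0.3],"angular": [0,0,0],"gripper": -1},
  ],
)

```text
time_s: 15.75
position: [0.5694, -0.0085, 0.1886]
tool_rot: [[0.962, 0.273, 0.001], [0.273, -0.962, -0.001], [0.001, 0.001, -1.0]]
ft_force: [-2.7, -0.4, 6.6]
grip_width: 0.0
```

Call:
servo_tool(
  commands=[
    {"linear": [1.5,0,-0.15],"angular": [0,0,0],"gripper": -1},
    {"linear": [3,0,-0.3],"angular": [0,0,0],"gripper": -1},
  ],
)

```text
time_s: 15.95
position: [0.5723, -0.0076, 0.1888]
tool_rot: [[0.962, 0.273, 0.001], [0.273, -0.962, -0.001], [0.001, 0.001, -1.0]]
ft_force: [-0.9, -0.4, 5.9]
grip_width: 0.0001
```

Call:
servo_tool(
  commands=[
    {"linear": [1,0,0],"angular": [0,0,0],"gripper": -1},
    {"linear": [2,0,0],"angular": [0,0,0],"gripper": -1},
  ],
)

```text
time_s: 16.15
position: [0.5742, -0.0071, 0.1889]
tool_rot: [[0.962, 0.273, 0.001], [0.273, -0.962, -0.001], [0.001, 0.001, -1.0]]
ft_force: [-3.1, -1.4, 6.8]
grip_width: -0.0001
```

Call:
servo_tool(
  commands=[
    {"linear": [1,0,0],"angular": [0,0,0],"gripper": -1},
    {"linear": [2,0,0],"angular": [0,0,0],"gripper": -1},
  ],
)

```text
time_s: 16.35
position: [0.5761, -0.0066, 0.189]
tool_rot: [[0.962, 0.273, 0.001], [0.273, -0.962, -0.001], [0.001, 0.001, -1.0]]
ft_force: [-2.5, -1.6, 7.8]
grip_width: -0.0
```

Call:
servo_tool(
  commands=[
    {"linear": [1,0,0],"angular": [0,0,0],"gripper": -1},
    {"linear": [2,0,0],"angular": [0,0,0],"gripper": -1},
  ],
)

```text
time_s: 16.55
position: [0.5781, -0.006, 0.1891]
tool_rot: [[0.962, 0.273, 0.001], [0.273, -0.962, -0.001], [0.001, 0.001, -1.0]]
ft_force: [-2.8, -0.6, 8.7]
grip_width: 0.0002
```

Call:
servo_tool(
  commands=[
    {"linear": [1.5,0,-0.1],"angular": [0,0,0],"gripper": -1},
    {"linear": [3,0,-0.2],"angular": [0,0,0],"gripper": -1},
  ],
)

```text
time_s: 16.75
position: [0.581, -0.0052, 0.1895]
tool_rot: [[0.962, 0.273, 0.002], [0.273, -0.962, -0.001], [0.001, 0.001, -1.0]]
ft_force: [-3.6, -0.1, 8.7]
grip_width: 0.0005
```

Call:
servo_tool(
  commands=[
    {"linear": [1.5,0,-0.1],"angular": [0,0,0],"gripper": -1},
    {"linear": [3,0,-0.2],"angular": [0,0,0],"gripper": -1},
  ],
)

```text
time_s: 16.95
position: [0.584, -0.0044, 0.1898]
tool_rot: [[0.962, 0.273, 0.002], [0.273, -0.962, -0.001], [0.002, 0.001, -1.0]]
ft_force: [-2.7, -0.8, 10.0]
grip_width: 0.0001
```

Call:
servo_tool(
  commands=[
    {"linear": [1.5,0,-0.1],"angular": [0,0,0],"gripper": -1},
    {"linear": [3,0,-0.2],"angular": [0,0,0],"gripper": -1},
  ],
)

```text
time_s: 17.15
position: [0.5869, -0.0036, 0.1899]
tool_rot: [[0.962, 0.273, 0.002], [0.273, -0.962, -0.001], [0.002, 0.001, -1.0]]
ft_force: [-1.4, -0.3, 8.1]
grip_width: -0.0003
```

```bash
python3 - <<'E'
from rig import env
from h import *
ps=env.get_image("scene")
cv2.imwrite("pics/s11.png",cv2.resize(ps["frame"][130:230,160:270],None,fx=6,fy=6,interpolation=2))
need(env,(0,-48,186))
E
```

```text
world [ 5.959e-01 -2.000e-04  1.860e-01] now [ 0.5871 -0.0035  0.1898] st now [ -9.4 -48.7 189.8]
lin [ 9.4 -0.7  3.8]
ang [ 0.07 -0.11  0.01]
F [-1.92  0.18  9.04] t 17.2
```

View pics/s11.png

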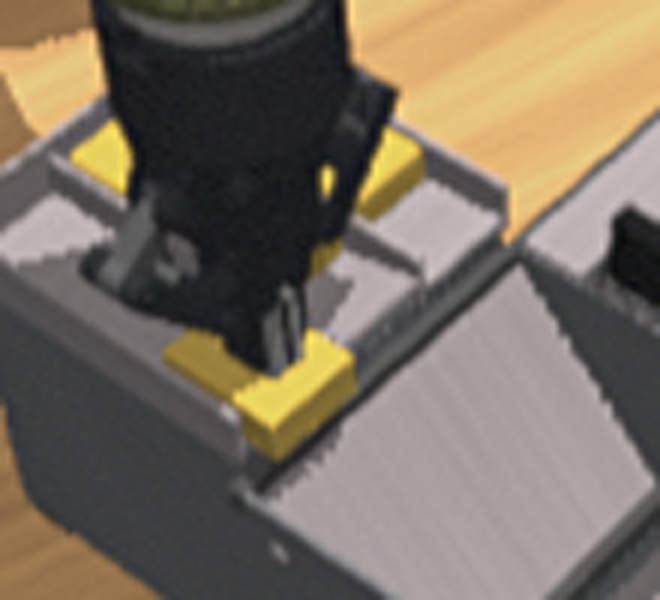

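Call:
servo_tool(
  commands=[
    {"linear": [1.5,0,0],"angular": [0,0,0],"gripper": -1},
    {"linear": [3,0,0],"angular": [0,0,0],"gripper": -1},
  ],
)

```text
time_s: 17.4
position: [0.5898, -0.0028, 0.1899]
tool_rot: [[0.962, 0.273, 0.002], [0.273, -0.962, -0.001], [0.002, 0.001, -1.0]]
ft_force: [-2.6, -0.2, 8.2]
grip_width: 0.0
```

Call:
servo_tool(
  commands=[
    {"linear": [1.5,0,0],"angular": [0,0,0],"gripper": -1},
    {"linear": [3,0,0],"angular": [0,0,0],"gripper": -1},
  ],
)

```text
time_s: 17.6
position: [0.5927, -0.0019, 0.1899]
tool_rot: [[0.962, 0.273, 0.002], [0.273, -0.962, -0.001], [0.002, 0.001, -1.0]]
ft_force: [-3.0, 0.2, 9.0]
grip_width: -0.0001
```

Call:
servo_tool(
  commands=[
    {"linear": [1.5,0,0],"angular": [0,0,0],"gripper": -1},
    {"linear": [3,0,0],"angular": [0,0,0],"gripper": -1},
  ],
)

```text
time_s: 17.8
position: [0.5956, -0.0011, 0.1899]
tool_rot: [[0.962, 0.273, 0.002], [0.273, -0.962, -0.001], [0.002, 0.001, -1.0]]
ft_force: [-1.6, -0.4, 9.8]
grip_width: 0.0002
```

Call:
servo_tool(
  commands=[
    {"linear": [1.5,0,0],"angular": [0,0,0],"gripper": -1},
    {"linear": [3,0,0],"angular": [0,0,0],"gripper": -1},
  ],
)

```text
time_s: 18.0
position: [0.5987, -0.0002, 0.1901]
tool_rot: [[0.962, 0.273, 0.003], [0.273, -0.962, -0.001], [0.003, 0.002, -1.0]]
ft_force: [-0.2, -1.2, 10.0]
grip_width: -0.0001
```

Call:
servo_tool(
  commands=[
    {"linear": [1.5,0,0],"angular": [0,0,0],"gripper": -1},
    {"linear": [3,0,0],"angular": [0,0,0],"gripper": -1},
  ],
)

```text
time_s: 18.2
position: [0.6017, 0.0006, 0.19]
tool_rot: [[0.962, 0.273, 0.003], [0.273, -0.962, -0.001], [0.003, 0.001, -1.0]]
ft_force: [1.6, 0.8, 7.6]
grip_width: -0.0001
```

Call:
servo_tool(
  commands=[
    {"linear": [1.5,0,0],"angular": [0,0,0],"gripper": -1},
    {"linear": [3,0,0],"angular": [0,0,0],"gripper": -1},
  ],
)

```text
time_s: 18.4
position: [0.6046, 0.0015, 0.1896]
tool_rot: [[0.962, 0.273, 0.003], [0.273, -0.962, -0.0], [0.003, 0.001, -1.0]]
ft_force: [0.9, -0.5, 4.3]
grip_width: 0.0001
```

```bash
python3 - <<'E'
from rig import env
from h import *
ps=env.get_image("scene")
cv2.imwrite("pics/s12.png",cv2.resize(ps["frame"][130:230,160:270],None,fx=6,fy=6,interpolation=2))
need(env,(0,-48,186))
E
```

```text
world [ 5.959e-01 -2.000e-04  1.860e-01] now [0.6048 0.0015 0.1895] st now [  9.  -48.7 189.5]
lin [-9.  -0.7  3.5]
ang [ 0.07 -0.15  0.02]
F [ 2.13 -0.18  6.82] t 18.45
```

View pics/s12.png

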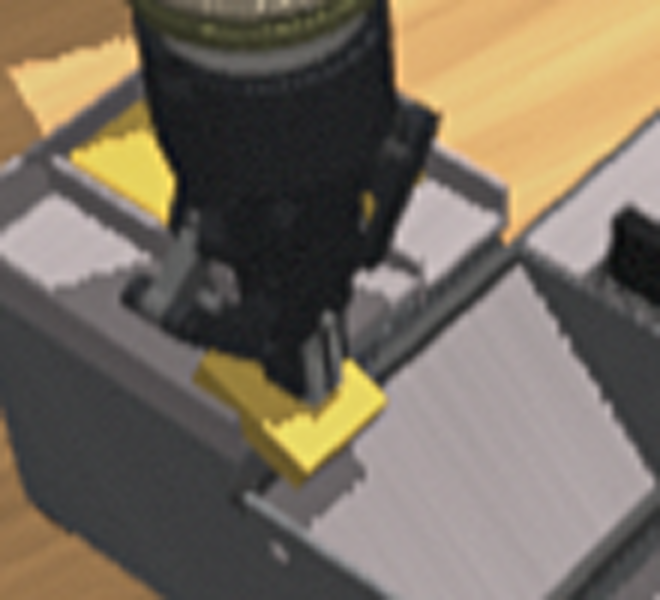

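Call:
servo_tool(
  commands=[
    {"linear": [1.5,0,0],"angular": [0,0,0],"gripper": -1},
    {"linear": [3,0,0],"angular": [0,0,0],"gripper": -1},
  ],
)

```text
time_s: 18.65
position: [0.6071, 0.0024, 0.1889]
tool_rot: [[0.962, 0.273, 0.001], [0.273, -0.962, -0.0], [0.001, 0.0, -1.0]]
ft_force: [1.8, 0.3, 1.6]
grip_width: -0.0
```

Call:
servo_tool(
  commands=[
    {"linear": [1.5,0,0],"angular": [0,0,0],"gripper": -1},
    {"linear": [3,0,0],"angular": [0,0,0],"gripper": -1},
  ],
)

```text
time_s: 18.85
position: [0.6094, 0.0033, 0.1881]
tool_rot: [[0.962, 0.273, -0.001], [0.273, -0.962, 0.0], [-0.001, -0.001, -1.0]]
ft_force: [0.4, -0.4, 0.2]
grip_width: -0.0
```

Call:
servo_tool(
  commands=[
    {"linear": [1.5,0,0],"angular": [0,0,0],"gripper": -1},
    {"linear": [3,0,0],"angular": [0,0,0],"gripper": -1},
  ],
)

```text
time_s: 19.05
position: [0.6124, 0.0041, 0.1883]
tool_rot: [[0.962, 0.273, -0.001], [0.273, -0.962, 0.0], [-0.001, -0.0, -1.0]]
ft_force: [0.0, -0.1, 0.0]
grip_width: 0.0001
```

```bash
python3 - <<'E'
from rig import env
from h import *
ps=env.get_image("scene")
cv2.imwrite("pics/s13.png",cv2.resize(ps["frame"][130:230,160:270],None,fx=6,fy=6,interpolation=2))
need(env,(0,-48,186))
E
```

```text
world [ 5.959e-01 -2.000e-04  1.860e-01] now [0.6126 0.0042 0.1883] st now [ 17.2 -48.3 188.3]
lin [-17.2  -0.3   2.3]
ang [-0.02  0.04  0.02]
F [-0.57 -0.27  0.33] t 19.1
```

View pics/s13.png

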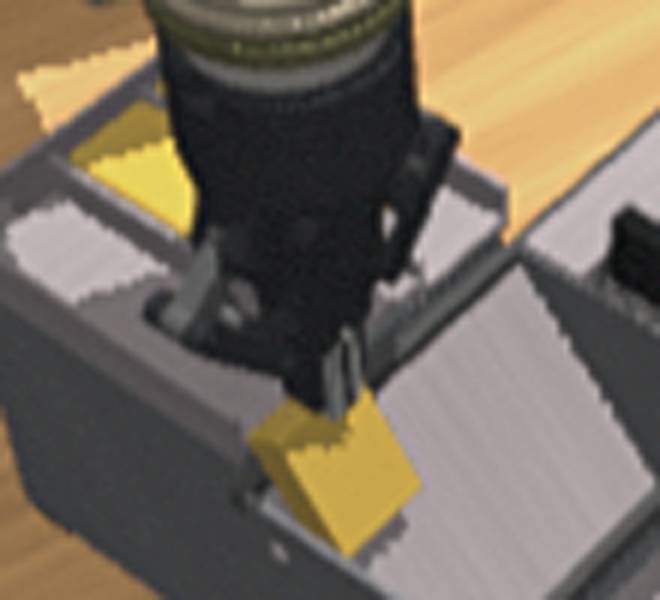

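Call:
servo_tool(
  commands=[
    {"linear": [0,0,0],"angular": [0,0,0],"gripper": -1},
    {"linear": [0,0,-1],"angular": [0,0,0],"gripper": -1},
    {"linear": [0,0,-3],"angular": [0,0,0],"gripper": -1},
    {"linear": [0,0,-8],"angular": [0,0,0],"gripper": -1},
    {"linear": [0,0,-15],"angular": [0,0,0],"gripper": -1},
    {"linear": [0,0,-25],"angular": [0,0,0],"gripper": -1},
    {"linear": [0,0,-35],"angular": [0,0,0],"gripper": -1},
  ],
)

```text
time_s: 19.8
position: [0.6126, 0.004, 0.2249]
tool_rot: [[0.962, 0.273, 0.001], [0.273, -0.962, -0.0], [0.001, 0.0, -1.0]]
ft_force: [-0.4, -0.1, -0.4]
grip_width: 0.0
```

```bash
python3 - <<'E'
from rig import env
from h import *
ps=env.get_image("scene")
cv2.imwrite("pics/s14.png",cv2.resize(ps["frame"][120:330,150:360],None,fx=2.8,fy=2.8,interpolation=2))
for r in env.trace(ps,"stub")[:2]: print(r["confidence"],r["extent"])
need(env,(59,86,224))
E
```

```text
0.78 [293.2, 278.9, 318.1, 312.1]
0.67 [151.2, 136.3, 348.9, 322.1]
world [0.6161 0.1448 0.224 ] now [0.6131 0.004  0.2258] st now [ 17.7 -48.6 225.8]
lin [  41.4 -134.6    1.7]
ang [ 0.09 -0.19  0.02]
F [ 0.39  0.05 -0.87] t 19.9
```

View pics/s14.png

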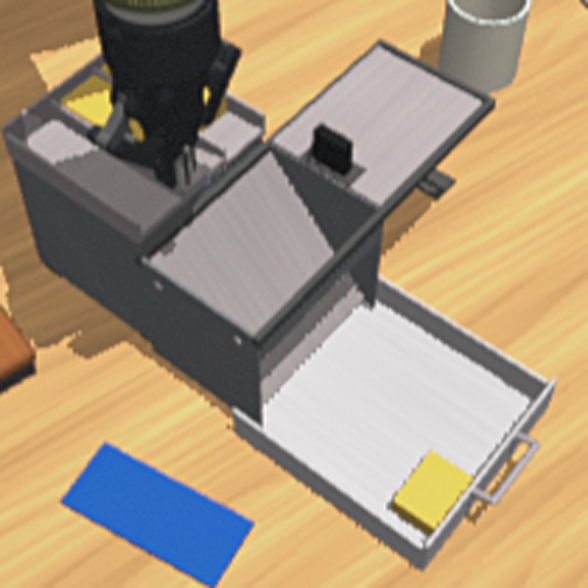

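Call:
servo_tool(
  commands=[
    {"linear": [5,-15,0],"angular": [0,0,0],"gripper": 0.5},
    {"linear": [13,-42,0],"angular": [0,0,0],"gripper": 0.5},
    {"linear": [22,-72,0],"angular": [0,0,0],"gripper": 0.5},
    {"linear": [32,-102,0],"angular": [0,0,0],"gripper": 0.5},
    {"linear": [39,-125,0],"angular": [0,0,0],"gripper": 0.5},
    {"linear": [42,-134,0],"angular": [0,0,0],"gripper": 0.5},
    {"linear": [42,-134,0],"angular": [0,0,0],"gripper": 0.5},
    {"linear": [42,-134,10],"angular": [0,0,0],"gripper": 0.5},
    {"linear": [42,-134,20],"angular": [0,0,0],"gripper": 0.5},
  ],
)

```text
time_s: 20.8
position: [0.6163, 0.1434, 0.2027]
tool_rot: [[0.962, 0.272, -0.0], [0.272, -0.962, -0.0], [-0.0, 0.0, -1.0]]
ft_force: [0.1, -0.2, -0.1]
grip_width: 0.064
```

```bash
python3 - <<'E'
from rig import env
from h import *
ps=env.get_image("scene")
cv2.imwrite("pics/s15.png",cv2.resize(ps["frame"][90:220,200:330],None,fx=4.5,fy=4.5,interpolation=2))
need(env,(59.7,85.5,164.5))
E
```

```text
world [0.6169 0.1445 0.1645] now [0.6156 0.1433 0.2005] st now [ 58.1  84.7 200.5]
lin [ 1.8 -0.8 36. ]
ang [-0.04  0.22 -0.07]
F [ 0.9   0.72 -1.95] t 20.85
```

View pics/s15.png

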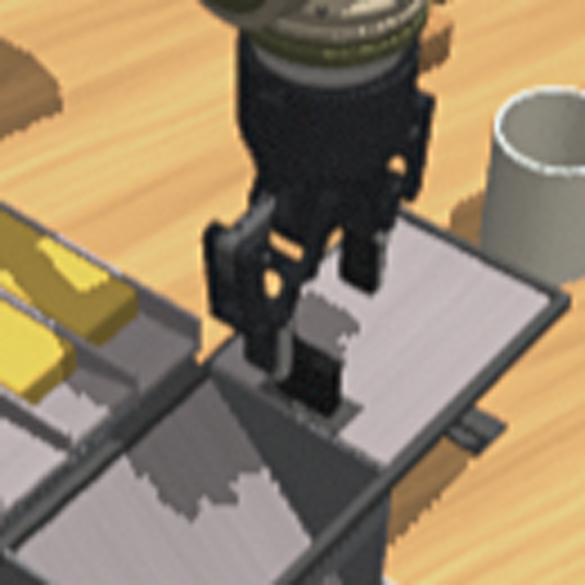

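Call:
servo_tool(
  commands=[
    {"linear": [1.5,-0.5,8],"angular": [0,0,0],"gripper": 0.5},
    {"linear": [1.5,-0.5,18],"angular": [0,0,0],"gripper": 0.5},
    {"linear": [1.5,-0.5,28],"angular": [0,0,0],"gripper": 0.5},
    {"linear": [1.5,-0.5,35],"angular": [0,0,0],"gripper": 0.5},
    {"linear": [1.5,-0.5,37],"angular": [0,0,0],"gripper": 0.5},
    {"linear": [1.5,-0.5,37],"angular": [0,0,0],"gripper": 0},
    {"linear": [1.5,-0.5,37],"angular": [0,0,0],"gripper": -0.6},
    {"linear": [1.5,-0.5,37],"angular": [0,0,0],"gripper": -1},
    {"linear": [1.5,-0.5,37],"angular": [0,0,0],"gripper": -1},
    {"linear": [1.5,-0.5,37],"angular": [0,0,0],"gripper": -1},
    {"linear": [1.5,-0.5,37],"angular": [0,0,0],"gripper": -1},
    {"linear": [1.5,-0.5,37],"angular": [0,0,0],"gripper": -1},
  ],
  force=40,
)

```text
time_s: 22.05
position: [0.618, 0.1446, 0.1672]
tool_rot: [[0.962, 0.273, 0.001], [0.273, -0.962, -0.001], [0.001, 0.001, -1.0]]
ft_force: [-0.1, -5.2, 4.0]
grip_width: 0.0116
```

Gripped. Closing by 150 mm along tool +y.

Call:
servo_tool(
  commands=[
    {"linear": [0,4,0],"angular": [0,0,0],"gripper": -1},
    {"linear": [0,10,0],"angular": [0,0,0],"gripper": -1},
    {"linear": [0,20,0],"angular": [0,0,0],"gripper": -1},
    {"linear": [0,30,0],"angular": [0,0,0],"gripper": -1},
    {"linear": [0,40,0],"angular": [0,0,0],"gripper": -1},
    {"linear": [0,50,0],"angular": [0,0,0],"gripper": -1},
    {"linear": [0,60,0],"angular": [0,0,0],"gripper": -1},
    {"linear": [0,70,0],"angular": [0,0,0],"gripper": -1},
    {"linear": [0,80,0],"angular": [0,0,0],"gripper": -1},
    {"linear": [0,90,0],"angular": [0,0,0],"gripper": -1},
    {"linear": [0,100,0],"angular": [0,0,0],"gripper": -1},
    {"linear": [0,110,0],"angular": [0,0,0],"gripper": -1},
    {"linear": [0,120,0],"angular": [0,0,0],"gripper": -1},
    {"linear": [0,130,0],"angular": [0,0,0],"gripper": -1},
    {"linear": [0,138,0],"angular": [0,0,0],"gripper": -1},
    {"linear": [0,143,0],"angular": [0,0,0],"gripper": -1},
    {"linear": [0,147,0],"angular": [0,0,0],"gripper": -1},
    {"linear": [0,149.5,0],"angular": [0,0,0],"gripper": -1},
    {"linear": [0,151,0],"angular": [0,0,0],"gripper": -1},
    {"linear": [0,151,0],"angular": [0,0,0],"gripper": -1},
  ],
)

```text
time_s: 24.05
position: [0.6589, 0.0002, 0.1672]
tool_rot: [[0.962, 0.274, 0.001], [0.274, -0.962, 0.001], [0.001, -0.001, -1.0]]
ft_force: [-1.1, 1.2, 5.0]
grip_width: 0.0109
```

Call:
servo_tool(
  commands=[
    {"linear": [0,1,0],"angular": [0,0,0],"gripper": -1},
    {"linear": [0,2,0],"angular": [0,0,0],"gripper": -1},
    {"linear": [0,2,0],"angular": [0,0,0],"gripper": -1},
  ],
)

```text
time_s: 24.35
position: [0.6589, 0.0002, 0.1672]
tool_rot: [[0.962, 0.275, -0.001], [0.275, -0.962, 0.004], [0.0, -0.004, -1.0]]
ft_force: [-4.3, 10.4, 6.5]
grip_width: 0.0115
```

Against the closed stop (position unchanged, force up to 10 N). Relax, release and rise.

Call:
servo_tool(
  commands=[
    {"linear": [0,-2,0],"angular": [0,0,0],"gripper": -1},
    {"linear": [0,-2,0],"angular": [0,0,0],"gripper": -0.6},
    {"linear": [0,-2,0],"angular": [0,0,0],"gripper": 0},
    {"linear": [0,-2,0],"angular": [0,0,0],"gripper": 0.2},
    {"linear": [0,-2,0],"angular": [0,0,0],"gripper": 0.2},
    {"linear": [0,-2,-12],"angular": [0,0,0],"gripper": 0.2},
    {"linear": [0,-2,-30],"angular": [0,0,0],"gripper": 0.2},
    {"linear": [0,-2,-50],"angular": [0,0,0],"gripper": 0.2},
    {"linear": [0,-2,-70],"angular": [0,0,0],"gripper": 0.2},
    {"linear": [0,-2,-90],"angular": [0,0,0],"gripper": 0.2},
    {"linear": [0,-2,-100],"angular": [0,0,0],"gripper": 0.2},
    {"linear": [0,-2,-100],"angular": [0,0,0],"gripper": 0.2},
  ],
)

```text
time_s: 25.55
position: [0.6592, 0.0, 0.2685]
tool_rot: [[0.962, 0.273, 0.003], [0.273, -0.962, -0.001], [0.003, 0.001, -1.0]]
ft_force: [0.9, 0.8, -0.3]
grip_width: 0.0513
```

```bash
python3 - <<'E'
from rig import env
from h import *
ps=env.get_image("scene")
im=ps["frame"][100:330,150:360]
im0=cv2.imread("pics/scene0.png")[100:330,150:360]
cv2.imwrite("pics/s16.png",cv2.resize(np.hstack([im0,im]),None,fx=1.9,fy=1.9,interpolation=2))
pan=None
for r in env.trace(ps,"stub")[:1]:
    v,u=np.nonzero(r["pixels"]);print(r["confidence"],u.mean(),v.mean(),proj(ps,st2w(np.load("st.npy"),[(115,0,3),(205,0,13),(205,-40,13)])))
need(env,(59,-64,164.5))
E
```

```text
0.82 303.2757936507937 295.2638888888889 [[263.2660269  250.41398686]
 [294.80890319 269.5994689 ]
 [284.26004077 282.06944837]]
world [6.571e-01 5.000e-04 1.645e-01] now [6.587e-01 1.000e-04 2.660e-01] st now [ 60.4 -64.8 266. ]
lin [ -1.3  -0.8 101.5]
ang [-0.03  0.05  0.02]
F [-0.03 -0.33 -0.89] t 25.65
```

View pics/s16.png

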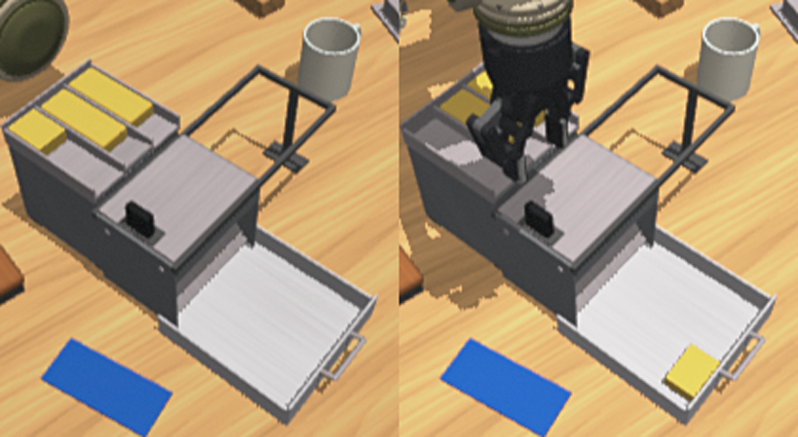

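```bash
python3 - <<'E'
from rig import env
import cv2,numpy as np
p=env.get_image("scene");o=env.observe();print(np.abs(o["qvel"]).max(),o["ft_force"])
a=cv2.imread("pics/scene0.png")[175:240,205:290];b=p["frame"][175:240,205:290]
m=lambda i:(i.max(2)<40)
for i in(a,b):
    v,u=np.nonzero(m(i)[5:,10:45]);print(u.mean(),v.mean(),len(u))
print(env.close_job())
E
```

```text
0.35323246525059804 [ 0.02298497 -0.10984804 -0.55699343]
8.037735849056604 35.77358490566038 159
8.062068965517241 36.02758620689655 145
the job is handed in; nothing more can be done
None
```

The job is handed in at about 26 s of the 72 s allowed. The stub is in the pan and the shutter is closed.

- **Opening the shutter:** I gripped the black pull and slid the shutter about 150 mm to its open stop. It stopped moving there and the side force rose to about 10 N.
- **Clearing the stub:** I pressed the closed fingertips on the stub with about 6–10 N and slid it along its lane (station y = −48 mm) and over the lip. I checked the force every 2–3 mm on the lip, and the highest reading was 10.2 N. It tipped off the lip and fell down the chute. The stub was only pressed and slid, never gripped.
- **Closing the shutter:** I gripped the pull again and slid the shutter back to its closed stop, again with no further movement and about 10 N.

**Last checks:**
- The picture shows the stub lying flat near the front of the pan, inside its sides.
- The pull is within about 0.3 pixels of where it started.
- The mug and scraper look unmoved; only the edge of the brush was in that picture, and I never moved near it.
- The wrist force was about zero and the gripper was clear above the shutter.

No check failed or disagreed. However, I did not re-measure the two full bars, because the arm partly hid them in the last picture. I aimed to keep the fingers clear of them throughout, and they looked in place in the earlier pictures.

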